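# Tip the vial block onto the clamp bed and draw both jaws onto it

## Robot

A 6-joint arm with a two-finger parallel gripper is mounted at the origin on the work surface. World frame = base frame: x ahead of the robot, y to its left, z up, the work surface at z = 0. Lengths are in mm, angles in rad, forces in N, time in s.
With the tool pointing down it reaches from about 275 to 725 mm from the base axis. Payload 5.6 kg.
Tool frame: the origin (TCP) lies midway between the tips of the shut fingers; the grasp point (between the pads) lies 19 mm behind it; z points along the fingers, y is the line along which they close (so a half turn about z gives the same grasp; the last joint's range is limited). The gripper opens to 85 mm and grips with 20 to 120 N. Pads are 22 mm wide; open, the fingers measure 114 mm over their backs; the gripper's body (76 mm by 85 mm) begins 54 mm behind the grasp point. The pads swing forward as they close: fully open they stand 13 mm farther back than shut.
Start: joints at [1.486, 0.255, 0.108, 0, -1.424, -0.285], TCP at [198.759, 512.823, 231.283] pointing down, gripper open.
Joint ranges: [-2.95, 2.95], [-1.21, 1.97], [-1.09, 1.5], [-2.87, 1.71], [-2.94, -0.07], [-3.05, 3.05]. Speed limits (rad/s): [2.57, 2.57, 3.14, 3.14, 3.14, 3.14].

## Interface

Orientations are given as a rotation vector (axis times angle).
In Python, from station import manip gives the robot as it stands.
- The arm moves only by the shell command python3 -m creep 'ROWS' [FORCE]. ROWS is JSON, a list that holds one entry, the list of rows, each a list of 5 numbers: the closure, from 0 (fully open) to 1 (shut), then the shift along the tool's x, y, z in units of 50 mm (1.0 is 50 mm), then the turn about the tool's z in units of 10 degrees (1.0 is 10 degrees). A call has exactly 5 rows; each row is the pose to reach, as a shift and turn from the pose commanded when the call began, along the tool's axes at that moment; what a row does not reach only later rows make up. A row lasts 1/8 s, in which the tool goes at most 62.5 mm and 10.7 degrees, less where a joint would pass 70% of its speed; a pose out of reach is approached as far as the arm can. A call with a gripper value outside its range is refused whole. The fingers move at their own pace and stop on an object; FORCE is the grip in N (left out, the last holds). Time passes only in rows, so rows that repeat a pose let the fingers close, or fill a call up. It gives the time, the measured TCP pose, the force, the opening and the grip force at its end, in the units of the state.
- manip.get_state(): the state, without advancing time (a new reading comes with each control period).
- manip.camera(name): name is "side" or "top"; returns a dict with "image" (400x640x3 uint8, red, green, blue), "fx", "fy", "cx", "cy" (pixels), "k1" (the pictures are not rectified: a ray, as slopes to the right and down, at radius r is drawn at 1 + k1 r^2 times it, then the intrinsics apply), "camera_from_world" (4x4, takes a point from world to camera coordinates). Camera axes: x right, y up, looking along -z (the intrinsics and any distortion apply to the point x, -y, -z); pixel columns grow to the right and rows downward; lengths in mm; the calibration is good to about 2 mm. A picture is of the moment at which its call begins. There is no depth.
- manip.finish_job(): hands the job in; it is judged then, once.
The state is a dict: "time": time; "joints": joint angles; "joint_velocities": joint speeds; "tau": joint torques, N m; "tool_pos": TCP position; "tcp_rot": TCP orientation; "ft_force": force on the tool from outside, world axes, zero at the start; "ft_torque": the same for the moment, N m; "gripper_width": finger opening in mm; "grasp_force": force on a finger pad.
Only numpy, scipy, OpenCV 4.12 (cv2) and the standard library are available. Lean on these libraries where they do the work, as an engineer would, in place of code of your own. Each camera call takes 0.05 s, during which the arm holds its last target. There are 200 camera calls.

## Task

Slide the aluminium vial block, without picking it up, to the steel front edge of the clamp bed, in line with the gap between the blue jaws, and tip it over that edge so that it lies on the bed between the jaws with its wells facing up. Then turn the brass turnbuckle by its red-tipped spokes, its top going away from the block, until both jaws grip the block firmly, and let go. Leave the glassware and other things around it where they stand.

Things in the scene. Friction and masses are not known exactly. Their poses are not given: they have to be found in the camera images.
- bed: Fixed grey clamp bed: plate x = 0 to 222, y = -85 to 85, z = 0 to 15 mm, with a steel strip along its front edge. Origin on the bench under the middle of the front edge; x runs level over the bed towards the turnbuckle, y along the edge, z up. The edge (x = 0, z = 15 mm) is the fence over which the block tips; the lying block's centre belongs 10 to 60 mm past it.
- block_center (a point): Centre of the loose aluminium vial block, 44 x 44 mm, 104 mm tall (z, its long axis), 0.5 kg, standing before the bed's edge. Its -x face, at first roughly away from the bed, has eight dark round wells (flush). Tipped over the edge with its x axis along the bed's, it lies wells up, x axis down, centre 37 mm above the bench. Pushed high it topples once leaning about 35 degrees.
- block: The same vial block; origin at the centre of its underside, same axes. This point lies at 0 mm when it stands, at 37 mm when it lies on the bed, and must not rise above 75 mm.
- jaw_left: Blue jaw at the bed's +y side; its frame is the bed's when fully open, and slides along y only, with the turnbuckle. Its flat plate spans bed x = 15 to 85, z = 16 to 58 mm, inner face at y = +34 mm when fully open. From x = 83 mm on it steps outwards to an arm at y = 63 to 75 mm, 89 mm tall, x up to 173 mm, that carries the threaded rod.
- jaw_right: The mirror image of the left jaw, on the bed's -y side (inner face at y = -34 mm when fully open).
- turnbuckle (a joint): Turn, rad. 0: jaws fully open, a spoke straight up. Grows as the body's top moves towards the bed's +x (away from the block); draws both jaws in, 3 mm each per rad, meeting the 44 mm block at about 4.0 (end stop 5.8). Spokes stand at this angle plus multiples of 60 degrees from straight up towards bed +x. Friction 0.25 N m: stays where left. 0.1 N m above that grips with about 17 N.
- turnbuckle_axis (a point): Middle of the turnbuckle, on its axis (level, along the bed's y), 160 mm past the front edge, 77 mm above the bench. Brass body 66 mm long, hub 32 mm across. In its middle plane six radial steel spokes, 8 mm thick with 12 mm red balls, reach 57 mm from the axis; a dark yoke 6 mm thick stands at each side, 25 mm off, no higher than the axis.
- beaker: Bystander: glass beaker, 72 mm across, 90 mm tall; origin at the centre of its underside. Leave it.
- amber_bottle: Bystander: amber glass bottle, 58 mm across, 140 mm tall; origin at the centre of its underside. Leave it.
- white_jar: Bystander: white plastic jar with a blue cap, 60 mm across, 75 mm tall; origin at the centre of its underside. Leave it.
- cuvette_box: Bystander: flat blue cuvette box 90 x 60 x 35 mm (its x, y, z); origin at the centre of its underside. Leave it.
- dish: Bystander: shallow white ceramic dish, 84 mm across, 15 mm tall; origin at the centre of its underside. Leave it.
- tube_rack: Bystander: clear test-tube rack with capped tubes, 180 x 75 mm (its x, y), 96 mm tall over the caps; origin at the centre of its underside. Leave it.

How it is judged (in metres and radians):
On the way, in this order (a step that is already met when the one before it is completed fails the run):
1. the block lies on the bed between the jaws, wells up, with the jaws not yet gripping it (angle between block_center's own x axis and vertical above 3.05 rad and x of block_center in the frame of bed between 0.01 and 0.06 m and y of block_center in the frame of bed between -0.015 and 0.015 m and z of block_center in the frame of bed below 0.041 m and not (contact force between each of jaw_left, jaw_right and block above 5 N)), for 0.2 s.
2. both jaws grip the block (angle between block_center's own x axis and vertical above 3.05 rad and x of block_center in the frame of bed between 0.01 and 0.06 m and y of block_center in the frame of bed between -0.015 and 0.015 m and z of block_center in the frame of bed below 0.041 m and contact force between each of jaw_left, jaw_right and block above 5 N), for 0.2 s.
At the end, for the whole second after the job is handed in: The block lies flat on the bed between the jaws, wells up (within about 5 degrees), its middle 10 to 60 mm past the front edge and within 15 mm of the bed's centre line, each jaw pressing on it with more than 5 N, all at rest (all of step 2 and linear speed of block below 0.01 m/s and velocity of joint turnbuckle below 0.05 rad/s); the robot touches nothing.
It fails at once if the block is lifted (the middle of its underside more than 75 mm up) (height (world z) of block above 0.075 m).
It fails at once if a bystander (beaker, bottle, jar, box, dish or rack) is shifted by more than 20 mm (distance of any of beaker, amber_bottle, white_jar, cuvette_box, dish, tube_rack from where it was at the start of the episode above 0.02 m).
It fails at once if a bystander is tipped (angle between any of beaker, amber_bottle, white_jar, cuvette_box, dish, tube_rack's own z axis and vertical above 0.3 rad).
It also fails if it takes over 56 s, if anything falls off the work surface, if the arm or the gripper's body presses on something with over 40 N, if the wrist force passes 120 N, or if a joint passes its speed limit or range.

## Working session

There is one attempt and no reset: what is moved stays moved. The work goes in short steps, Python scripts to look and compute and a shell command to move; the robot and the scene stay as the last step left them, time stands still between calls to the robot, and variables do not carry over. Pictures are saved under pics/ and viewed, at most 10 in all, crops included, and the job is handed in when it is done.

```bash
mkdir -p pics; ls; cat > h.py <<'E'
import numpy as np, cv2
from station import manip
def snap(n,f):
    c=manip.camera(n); cv2.imwrite(f'pics/{f}.png',c['image'][:,:,::-1]); np.save(f'pics/{f}.npy',c,allow_pickle=True); return c
def load(f): return np.load(f'pics/{f}.npy',allow_pickle=True).item()
def ray(c,u,v):
    K=np.array([[c['fx'],0,c['cx']],[0,c['fy'],c['cy']],[0,0,1]],float)
    p=cv2.undistortPoints(np.array([[[u,v]]],float),K,np.array([c['k1'],0,0,0],float))[0,0]
    T=np.array(c['camera_from_world']); R=T[:3,:3]
    d=R.T@np.array([p[0],-p[1],-1]); return -R.T@T[:3,3], d/np.linalg.norm(d)
def onz(c,u,v,z):
    o,d=ray(c,u,v); return o+d*(z-o[2])/d[2]
def tri(c1,p1,c2,p2):
    o1,d1=ray(c1,*p1);o2,d2=ray(c2,*p2)
    s=np.linalg.lstsq(np.c_[d1,-d2],o2-o1,rcond=None)[0]
    a,b=o1+s[0]*d1,o2+s[1]*d2; return (a+b)/2,np.linalg.norm(a-b)
def proj(c,P):
    T=np.array(c['camera_from_world']);q=T[:3,:3]@np.array(P,float)+T[:3,3]
    x,y=q[0]/-q[2],-q[1]/-q[2];k=1+c['k1']*(x*x+y*y);return np.array([c['fx']*x*k+c['cx'],c['fy']*y*k+c['cy']])
E
python3 - <<'E'
from h import *
np.set_printoptions(precision=3,suppress=True)
for n in('side','top'):
    c=snap(n,n+'0'); print(n,c['fx'],c['k1'],-np.array(c['camera_from_world'])[:3,:3].T@np.array(c['camera_from_world'])[:3,3])
s=manip.get_state(); print(s['tool_pos'],s['tcp_rot'],s['time'],s['gripper_width'])
E
```

```text
pics
side 382.2866050201577 -0.016320090966134727 [  34.857 -574.84   567.897]
top 391.6970650441681 -0.02437448729721189 [387.03   38.994 923.211]
[198.573 512.43  230.501] [ 3.086 -0.577 -0.   ] 0.1 85.27753047856541
```

View pics/side0.png

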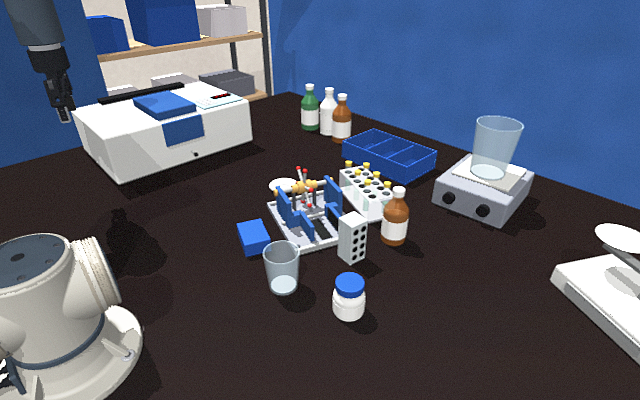

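View pics/top0.png

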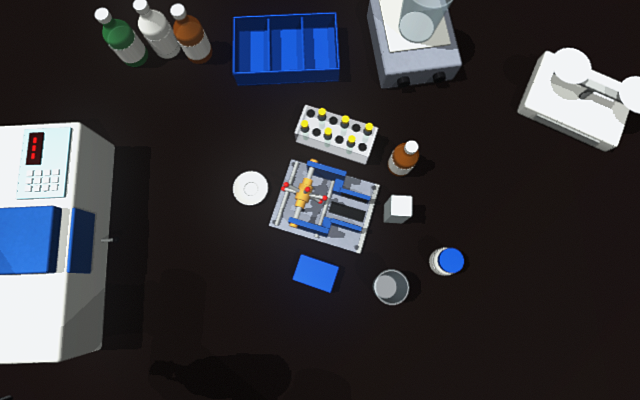

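The side view shows the bed at about (305,215) with the block at (352,238), wells facing the camera. In the top view the bed is at (325,205), the block at (398,208), the bottle at (405,158), the beaker at (391,288) and the jar at (448,261). I'll enlarge both for corner picks.

```bash
python3 - <<'E'
from h import *
a=load('top0')['image'][130:310,220:480,::-1]; cv2.imwrite('pics/topz.png',cv2.resize(a,None,fx=3,fy=3,interpolation=cv2.INTER_CUBIC))
a=load('side0')['image'][140:330,225:425,::-1]; cv2.imwrite('pics/sidez.png',cv2.resize(a,None,fx=3,fy=3,interpolation=cv2.INTER_CUBIC))
c=load('top0')
for p in [(320,200),(420,200),(320,300)]: print(p,onz(c,*p,0))
E
```

```text
(320, 200) [ 5.78832626e+02  3.22712886e+01 -1.13686838e-13]
(420, 200) [ 567.99798481 -208.30037802    0.        ]
(320, 300) [345.58486042  42.66984051   0.        ]
```

View pics/topz.png

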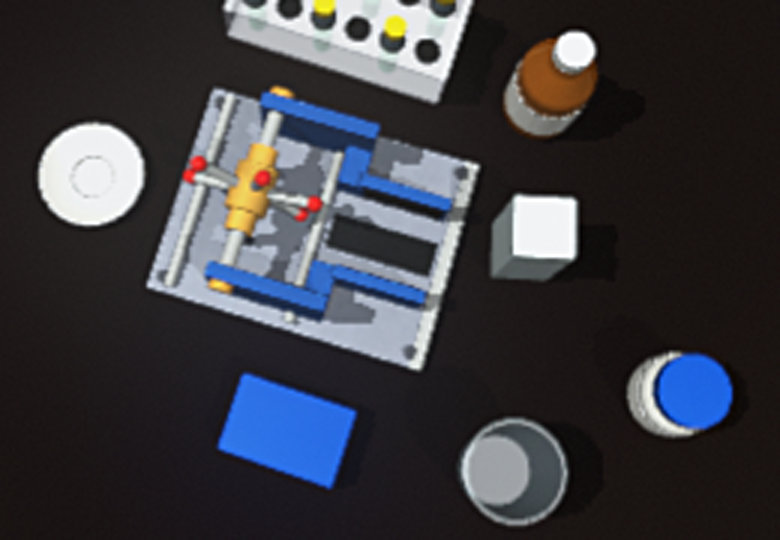

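View pics/sidez.png

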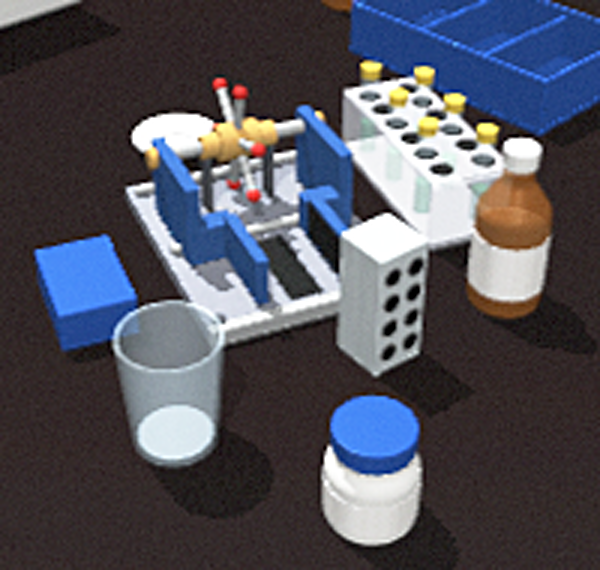

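```bash
cat > m.py <<'E'
from h import *
np.set_printoptions(precision=1,suppress=True)
t,s=load('top0'),load('side0')
T=lambda u,v:((u+.5)/3-.5+220,(v+.5)/3-.5+130)
S=lambda u,v:((u+.5)/3-.5+225,(v+.5)/3-.5+140)
f=[onz(t,*T(*p),15) for p in [(480,163),(422,370),(148,288),(213,88)]] # +y.. left front? etc
E
python3 - <<'E'
from m import *
print('bed',f)
fm=(f[0]+f[1])/2; bm=(f[2]+f[3])/2
ex=(bm-fm)[:2]; ey=(f[1]-f[0])[:2]
print('front mid',fm,'len',np.linalg.norm(ex),np.linalg.norm(ey),'yaw ex',np.degrees(np.arctan2(ex[1],ex[0])),'ey',np.degrees(np.arctan2(ey[1],ey[0])))
tp=[(577,256),(514,256),(577,196),(515,194)]; sp=[(378,266),(342,237),(425,238),(390,213)]
P=[]
for a,b in zip(tp,sp):
    p,e=tri(t,T(*a),s,S(*b)); print('blk tri',p,e, onz(t,*T(*a),104)); P.append(onz(t,*T(*a),104))
print('center',np.mean(P,0)); 
print('bottom near(side)',onz(s,*S(378,373),0),'bot left',onz(s,*S(340,350),0),'right',onz(s,*S(420,350),0))
for n,a,b,z in [('bot cap',(575,50),(523,150),140),('beaker',(515,472),(167,310),90),('jar cap',(693,390),(375,415),75),('hub',(252,190),(240,138),77),('frontcorner',(422,370),(222,340),15)]:
    print(n,tri(t,T(*a),s,S(*b)),onz(t,*T(*a),z))
# red balls top
for nm,c in(('t',t),('s',s)):
    h=cv2.cvtColor(c['image'],cv2.COLOR_RGB2HSV); m=((h[...,0]<6)|(h[...,0]>174))&(h[...,1]>150)&(h[...,2]>110)
    n,l,st,ce=cv2.connectedComponentsWithStats(m.astype(np.uint8)); print(nm,[(ce[i].round(1),st[i,4]) for i in range(1,n) if 150<ce[i][1]<330 or nm=='s'])
E
```

```text
bed [array([ 608.3, -111.7,   15. ]), array([447.1, -54.8,  15. ]), array([519.8, 154.2,  15. ]), array([680.3,  98.9,  15. ])]
front mid [527.7 -83.3  15. ] len 221.98703240911152 171.0004868293593 yaw ex 70.96292499497652 ey 160.55510065234455
blk tri [ 514.6 -159.4  101.4] 4.636378164816661 [ 516.  -160.3  104. ]
blk tri [ 519.  -116.8  100.6] 1.1265648579816552 [ 518.  -115.8  104. ]
blk tri [ 557.7 -162.9  105.6] 3.206147764753078 [ 559.3 -164.4  104. ]
blk tri [ 563.8 -121.1  102.5] 1.847404553765551 [ 562.7 -120.2  104. ]
center [ 539.  -140.2  104. ]
bottom near(side) [ 519.5 -158.     0. ] bot left [ 517.4 -121.     0. ] right [ 561.3 -162.     0. ]
bot cap (array([ 657.9, -165.1,  136.8]), np.float64(0.950287462068536)) [ 656.4 -164.   140. ]
beaker (array([ 370.9, -104.5,  108.2]), np.float64(3.1143235343059894)) [ 369.2 -106.8   90. ]
jar cap (array([ 420.9, -240.6,   80.2]), np.float64(2.7719644803086627)) [ 420.  -241.4   75. ]
hub (array([581.7,  67.1,  78.4]), np.float64(4.092979377598147)) [580.3  68.3  77. ]
frontcorner (array([450.5, -57.6,   8.1]), np.float64(7.247950655455834)) [447.1 -54.8  15. ]
t [(array([ 32.6, 155.6]), np.int32(23)), (array([284.5, 185.7]), np.int32(33)), (array([307.1, 189. ]), np.int32(20)), (array([322.8, 199.1]), np.int32(30))]
s [(array([221.,  95.]), np.int32(3)), (array([225.,  94.]), np.int32(3)), (array([216. ,  96.2]), np.int32(4)), (array([297.7, 167.2]), np.int32(15)), (array([304.5, 170.1]), np.int32(22)), (array([310.9, 189.6]), np.int32(17)), (array([302.5, 201.2]), np.int32(8)), (array([309.2, 205. ]), np.int32(10))]
```

```bash
cat >> h.py <<'E'
from scipy.spatial.transform import Rotation as Ro
np.set_printoptions(precision=2,suppress=True)
BO=np.array([527.7,-83.3]); BY=np.radians(70.75); BX=np.array([np.cos(BY),np.sin(BY)]); BYv=np.array([-BX[1],BX[0]])
def bed2w(x,y,z): return np.r_[BO+x*BX+y*BYv,z]
def w2bed(p): d=np.array(p)[:2]-BO; return np.array([d@BX,d@BYv,p[2]])
def st(): 
    s=manip.get_state(); R=Ro.from_rotvec(s['tcp_rot']).as_matrix(); return s,np.array(s['tool_pos']),R
def go(target,yawy=None):
    s,p,R=st(); u=R.T@(np.array(target)-p)/50
    cur=np.degrees(np.arctan2(R[1,1],R[0,1])); t=0 if yawy is None else -((yawy-cur+180)%360-180)/10
    print('units',u,'turn',round(t,2),'| now',p,'bed',w2bed(p),'yawy',round(cur,1),'t',s['time'])
E
python3 - <<'E'
from h import *
go([539,-140,230],-94)
t,s=load('top0'),load('side0')
for a in [(307.1,189),(284.5,185.7),(322.8,199.1)]:
  for b in [(297.7,167.2),(304.5,170.1),(310.9,189.6),(302.5,201.2),(309.2,205)]:
    p,e=tri(t,a,s,b)
    if e<8: q=w2bed(p); print(a,b,q,e,'phi',np.degrees(np.arctan2(q[0]-160,q[2]-77)))
E
```

```text
units [11.06  9.71  0.03] turn -1.72 | now [198.57 512.43 230.5 ] bed [453.91 507.13 230.5 ] yawy -111.2 t 0.1
(307.1, 189) (304.5, 170.1) [150.45   0.09 128.27] 0.983286663865223 phi -10.553482364828193
(307.1, 189) (310.9, 189.6) [156.32 -16.07  64.85] 5.856561722066084 phi -163.1392487281504
(307.1, 189) (309.2, 205) [163.17 -20.48  14.17] 7.515610154455448 phi 177.11163338734076
(284.5, 185.7) (297.7, 167.2) [199.83   1.6  112.74] 5.10457793944965 phi 48.09741180180833
(284.5, 185.7) (302.5, 201.2) [220.16 -20.29  -7.81] 1.500724970708311 phi 144.64885559752327
(322.8, 199.1) (304.5, 170.1) [111.64  15.52 150.23] 1.4971214022879522 phi -33.44192776797268
(322.8, 199.1) (310.9, 189.6) [114.24   1.41  91.89] 6.147023943454489 phi -71.9728661606282
(322.8, 199.1) (309.2, 205) [118.43  -1.81  45.53] 6.45020183174762 phi -127.12307142245848
```

```bash
python3 -m creep '[[[0,0.9,0.79,0,-0.5],[0,1.8,1.58,0,-1],[0,2.7,2.37,0,-1.7],[0,3.6,3.16,0,-1.7],[0,4.5,3.95,0,-1.7]]]' 20; python3 -c "
from h import *
go([539,-140,230],-94)"
```

```text
time: 0.72
tool_pos: [337.5, 245.4, 231.1]
tcp_rot: [3.139, -0.114, -0.0]
ft_force: [1.7, 1.5, -0.3]
gripper_width: 85.9
grasp_force: 0.0
units [4.58 7.4  0.02] turn -0.02 | now [337.45 245.42 231.14] bed [247.62 287.99 231.14] yawy -94.2 t 0.725
```

```bash
python3 -m creep '[[[0,0.62,1.0,0,0],[0,1.24,2.0,0,0],[0,1.86,3,0,0],[0,2.48,4,0,0],[0,3.1,5,0,0]]]'; python3 -c "
from h import *
go([539,-140,55],-94)"
```

```text
time: 1.35
tool_pos: [473.9, -15.2, 231.1]
tcp_rot: [-3.139, 0.115, 0.0]
ft_force: [0.3, 0.6, 0.9]
gripper_width: 85.4
grasp_force: 0.0
units [1.48 2.4  3.52] turn -0.02 | now [473.88 -15.18 231.1 ] bed [ 46.57  73.27 231.1 ] yawy -94.2 t 1.35
```

```bash
python3 -m creep '[[[0,0.6,1.0,0,0],[0,1.2,2.0,0,0],[0,1.48,2.4,0.4,0],[0,1.48,2.4,1.5,0],[0,1.48,2.4,2.2,0]]]'; python3 -c "
from h import *
go([539,-140,55],-94);snap('side','side1');snap('top','top1')
a=load('side1')['image'][100:330,225:425,::-1]; b=load('top1')['image'][110:340,320:480,::-1]
cv2.imwrite('pics/v1.png',cv2.resize(np.hstack([a,b]),None,fx=2.2,fy=2.2))"
```

```text
time: 1.98
tool_pos: [537.1, -138.6, 118.1]
tcp_rot: [-3.139, 0.117, 0.006]
ft_force: [0.7, -0.2, 0.4]
gripper_width: 85.0
grasp_force: 0.0
units [0.05 0.02 1.26] turn -0.03 | now [ 537.08 -138.65  118.14] bed [-49.16 -27.1  118.14] yawy -94.3 t 1.975
```

View pics/v1.png

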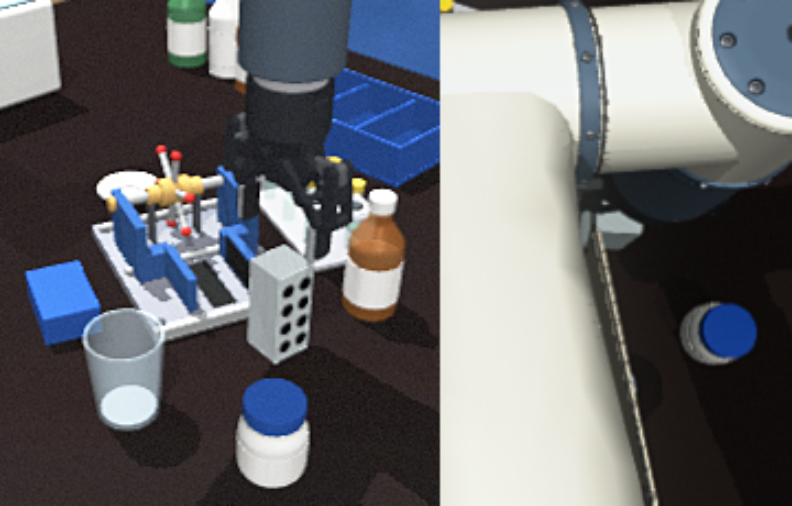

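The side view shows the open fingers straddling the block at (280,300), clear of the bottle at (372,255). The top view is hidden by the arm. Now I'll descend and grip.

```bash
python3 -m creep '[[[0,0.04,0.02,0.6,0],[0,0.04,0.02,1.1,0],[0,0.04,0.02,1.1,0],[0.4,0.04,0.02,1.1,0],[0.8,0.04,0.02,1.1,0]]]' 20;  python3 -m creep '[[[0.8,0,0,0,0],[0.8,0,0,0,0],[0.8,0,0,0,0],[0.8,0,0,0,0],[0.8,0,0,0,0]]]'; python3 -c "
from h import *
go(bed2w(-50,0,62),-109.25);go(bed2w(-26,0,62),-109.25)"
```

```text
time: 2.7
tool_pos: [541.6, -139.6, 68.1]
tcp_rot: [3.139, -0.114, 0.005]
ft_force: [-0.0, 0.1, 1.0]
gripper_width: 52.2
grasp_force: 0.0
time: 3.32
tool_pos: [541.4, -139.9, 67.8]
tcp_rot: [3.139, -0.114, 0.004]
ft_force: [-0.7, -1.1, 6.2]
gripper_width: 44.2
grasp_force: 24.0
units [-0.62 -0.14  0.12] turn 1.51 | now [ 541.41 -139.89   67.85] bed [-48.91 -31.6   67.85] yawy -94.2 t 3.325
units [-0.49 -0.61  0.12] turn 1.51 | now [ 541.41 -139.89   67.85] bed [-48.91 -31.6   67.85] yawy -94.2 t 3.325
```

```bash
python3 -m creep '[[[0.8,-0.1,0,0,0.4],[0.8,-0.25,-0.1,0,0.9],[0.8,-0.38,-0.28,0,1.5],[0.8,-0.45,-0.45,0,1.5],[0.8,-0.46,-0.56,0,1.5]]]' 20;  python3 -c "
from h import *
go(bed2w(-21,-2,62),-109.25); print(manip.get_state()['gripper_width']);snap('side','side2');snap('top','top2')
a=load('side2')['image'][140:300,265:405,::-1]; b=load('top2')['image'][150:310,320:460,::-1]
cv2.imwrite('pics/v2.png',cv2.resize(np.hstack([a,b]),None,fx=2.8,fy=2.8))"
```

```text
time: 3.95
tool_pos: [520.6, -111.0, 67.9]
tcp_rot: [3.096, -0.52, 0.005]
ft_force: [-0.1, -6.5, 5.8]
gripper_width: 44.2
grasp_force: 24.7
units [-0.01 -0.15  0.12] turn 0.02 | now [ 520.64 -110.98   67.93] bed [-28.46  -2.46  67.93] yawy -109.1 t 3.95
44.16004903160102
```

View pics/v2.png

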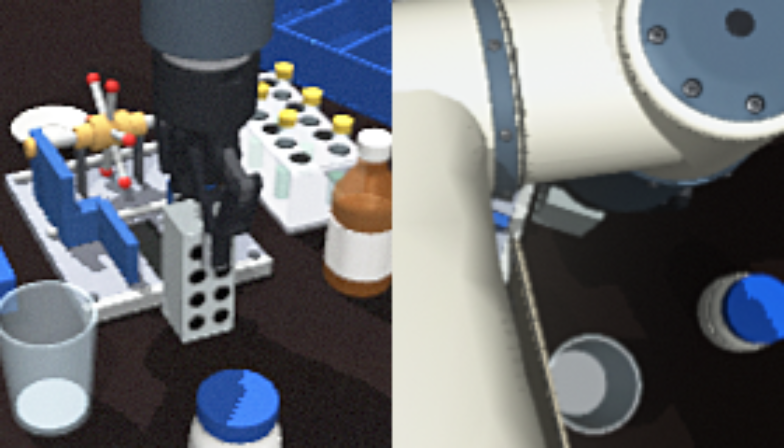

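The block is still standing on the bench, upright between the fingers. The well face's lower corners are at (186,341) and (234,330).

```bash
python3 -c "
from h import *
s=load('side2')
for u,v,z in [(186,341,0),(234,330,0),(163,309,0),(138,280,58),(105,318,0)]: print(u,v,w2bed(onz(s,u/2.8-.3+265,v/2.8-.3+140,z)))"
```

```text
186 341 [-48.48  18.95   0.  ]
234 330 [-52.03 -21.94   0.  ]
163 309 [-5.31 19.45  0.  ]
138 280 [-29.63  51.79  58.  ]
105 318 [ 3.29 67.39  0.  ]
```

```bash
python3 -m creep '[[[0.8,-0.02,-0.04,0,0],[0.8,-0.02,-0.08,0,0],[0.8,-0.02,-0.11,0,0],[0.8,-0.02,-0.13,0,0],[0.8,-0.02,-0.15,0,0]]]' 20;  python3 -c "
from h import *
go(bed2w(-21,-2,62),-109.25)"
```

```text
time: 4.68
tool_pos: [521.4, -104.5, 67.9]
tcp_rot: [3.095, -0.52, 0.002]
ft_force: [-1.7, -7.8, 7.8]
gripper_width: 44.7
grasp_force: 25.1
units [ 0.02 -0.02  0.12] turn 0.02 | now [ 521.44 -104.49   67.92] bed [-22.07  -1.07  67.92] yawy -109.1 t 4.675
```

```bash
python3 -m creep '[[[0,0,0,0,0],[0,0,0,0,0],[0,0,0,0,0],[0,0,0,-0.6,0],[0,0,0,-1.4,0]]]'; python3 -m creep '[[[0.5,0,0.7,0,0],[1,0,1.1,0,0],[1,0,1.1,0,0],[1,0,1.1,0.3,0],[1,0,1.1,0.9,0]]]'; python3 -c "
from h import *
go(bed2w(-60,0,88),-109.25);snap('side','side3')
a=load('side3')['image'][140:300,265:425,::-1]
cv2.imwrite('pics/v3.png',cv2.resize(a,None,fx=3,fy=3))"
```

```text
time: 5.3
tool_pos: [520.2, -102.2, 136.0]
tcp_rot: [3.097, -0.523, -0.005]
ft_force: [1.3, -0.2, 0.2]
gripper_width: 85.3
grasp_force: 0.0
time: 5.92
tool_pos: [503.8, -153.9, 90.5]
tcp_rot: [-3.097, 0.523, -0.003]
ft_force: [0.3, -0.5, 0.5]
gripper_width: 0.0
grasp_force: 0.0
units [-0.01 -0.29  0.05] turn 0.01 | now [ 503.77 -153.87   90.51] bed [-74.51  -0.68  90.51] yawy -109.2 t 5.925
```

View pics/v3.png

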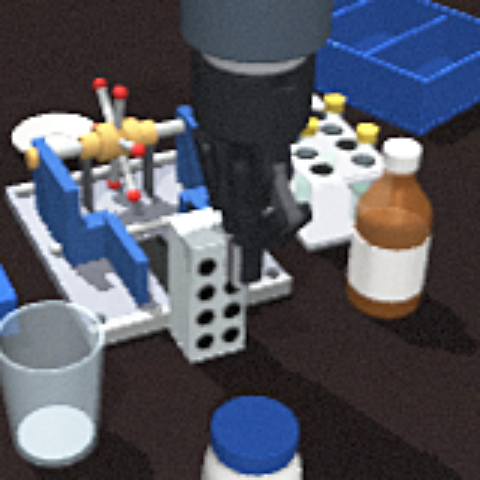

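The block stands against the edge, with well-face corners at (190,360) and (243,352). The shut fingers are in front of the wells at about (245,270).

```bash
python3 -c "
from h import *
s=load('side3')
for u,v,z in [(190,360,0),(243,352,0),(168,324,0)]: print(u,v,w2bed(onz(s,u/3-.3+265,v/3-.3+140,z)))
P=bed2w(-74.5,-.7,90.5); print((proj(s,P)-[265,140])*3)"
```

```text
190 360 [-40.33  22.73   0.  ]
243 352 [-48.12 -17.47   0.  ]
168 324 [ 4.5  20.66  0.  ]
[242.86 279.76]
```

```bash
python3 -m creep '[[[1,-0.03,-0.25,0.05,0],[1,-0.03,-0.45,0.05,0],[1,-0.03,-0.6,0.05,0],[1,-0.03,-0.75,0.05,0],[1,-0.03,-0.85,0.05,0]]]'; python3 -m creep '[[[1,0,-0.1,0,0],[1,0,-0.2,0,0],[1,0,-0.3,0,0],[1,0,-0.4,0,0],[1,0,-0.4,0,0]]]'; python3 -c "
from h import *
go(bed2w(-60,0,88),-109.25);snap('side','side4')
a=load('side4')['image'][140:300,265:425,::-1]
cv2.imwrite('pics/v4.png',cv2.resize(a,None,fx=3,fy=3))"
```

```text
time: 6.6
tool_pos: [516.1, -113.3, 89.2]
tcp_rot: [-3.097, 0.523, -0.002]
ft_force: [0.5, -2.1, 0.9]
gripper_width: 0.2
grasp_force: 0.8
time: 7.22
tool_pos: [522.2, -94.5, 88.6]
tcp_rot: [-3.098, 0.523, 0.0]
ft_force: [0.0, -0.3, 0.2]
gripper_width: -0.0
grasp_force: 0.0
units [0.03 0.95 0.01] turn 0.01 | now [522.17 -94.52  88.61] bed [-12.42   1.53  88.61] yawy -109.2 t 7.225
```

View pics/v4.png

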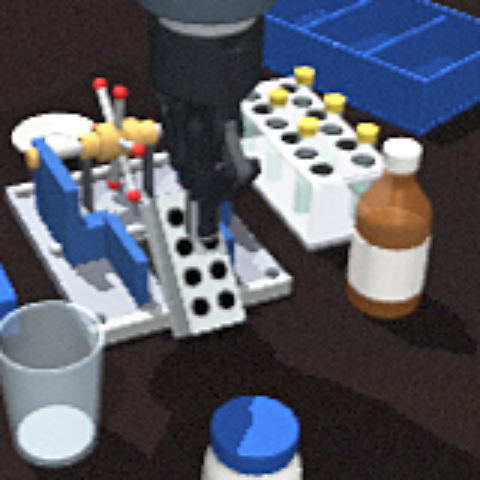

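The block leans well over the edge and the tool force is near zero, so it is falling or about to. I'll nudge a little further and wait.

```bash
python3 -m creep '[[[1,0,-0.1,0,0],[1,0,-0.2,0,0],[1,0,-0.3,0,0],[1,0,-0.3,0,0],[1,0,-0.3,-0.8,0]]]'; python3 -c "
from h import *
go(bed2w(112,0,140),-109.25);go(bed2w(60,0,160),-109.25);snap('side','side5')
a=load('side5')['image'][140:300,265:425,::-1]
cv2.imwrite('pics/v5.png',cv2.resize(a,None,fx=3.5,fy=3.5))"
```

```text
time: 7.9
tool_pos: [524.7, -80.6, 126.3]
tcp_rot: [3.096, -0.524, -0.011]
ft_force: [-0.1, -0.5, 0.7]
gripper_width: 0.1
grasp_force: 0.0
units [ 0.07 -2.21 -0.28] turn 0.0 | now [524.71 -80.64 126.33] bed [  1.53   3.7  126.33] yawy -109.2 t 7.9
units [ 0.07 -1.17 -0.68] turn 0.0 | now [524.71 -80.64 126.33] bed [  1.53   3.7  126.33] yawy -109.2 t 7.9
```

View pics/v5.png

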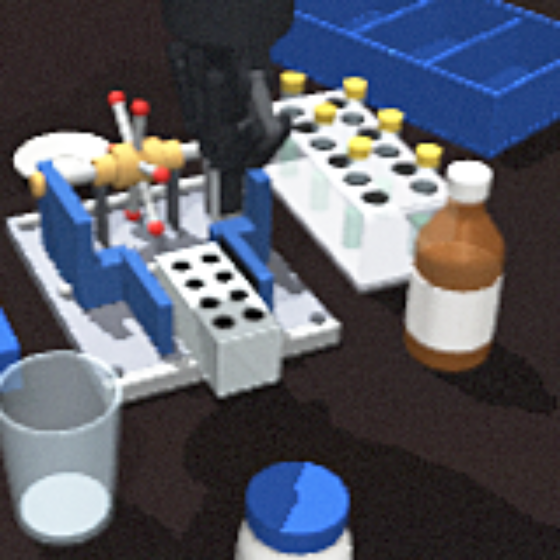

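The block lies flat on the bed between the jaws with its wells up. Its top-face corners are near (214,340), (279,326), (157,257) and (208,243). I'll measure where its centre is.

```bash
python3 -c "
from h import *
s=load('side5')
Q=[w2bed(onz(s,u/3.5-.3+265,v/3.5-.3+140,59)) for u,v in [(214,340),(279,326),(157,257),(208,243)]]
print(np.array(Q),np.mean(Q,0)); print(w2bed(onz(s,217/3.5-.3+265,394/3.5-.3+140,15)),w2bed(onz(s,280/3.5-.3+265,379/3.5-.3+140,15)))"
```

```text
[[-31.97  24.89  59.  ]
 [-35.39 -18.34  59.  ]
 [ 66.33  22.12  59.  ]
 [ 67.98 -16.47  59.  ]] [16.74  3.05 59.  ]
[-32.08  22.37  15.  ] [-34.87 -21.09  15.  ]
```

The centre is at bed x of about 17, y of about 2, which is valid but near the limit. I'll push it about 11 mm further in with the shut fingers.

```bash
python3 -m creep '[[[1,0.03,0.7,0,0],[1,0.05,1.4,0,0],[1,0.05,1.4,0.6,0],[1,0.05,1.4,1.3,0],[1,0.05,1.4,1.8,0]]]'; python3 -c "
from h import *
go(bed2w(-37,1,38),-109.25)"
```

```text
time: 8.57
tool_pos: [505.8, -147.9, 37.5]
tcp_rot: [-3.098, 0.524, 0.001]
ft_force: [0.4, -0.0, 0.4]
gripper_width: -0.4
grasp_force: 0.0
units [-0.03 -0.62 -0.01] turn 0.0 | now [ 505.84 -147.87   37.46] bed [-68.17  -0.65  37.46] yawy -109.2 t 8.575
```

```bash
python3 -m creep '[[[1,-0.03,-0.2,0,0],[1,-0.03,-0.35,0,0],[1,-0.03,-0.45,0,0],[1,-0.03,-0.55,0,0],[1,-0.03,-0.62,0,0]]]'; python3 -m creep '[[[1,0,0.3,0,0],[1,0,0.5,-0.6,0],[1,0,0.5,-1.6,0],[1,0,-0.2,-2.5,0],[1,0,-1.2,-2.5,0]]]';python3 -c "
from h import *
s=snap('side','side6');go(bed2w(112,0,160),-109.25)
a=s['image'][140:300,265:425,::-1]
cv2.imwrite('pics/v6.png',cv2.resize(a,None,fx=3.5,fy=3.5))"
```

```text
time: 9.2
tool_pos: [515.9, -118.4, 40.0]
tcp_rot: [3.097, -0.522, 0.003]
ft_force: [-2.3, -4.9, 3.8]
gripper_width: -0.2
grasp_force: 3.0
time: 9.82
tool_pos: [537.4, -61.4, 168.4]
tcp_rot: [-3.094, 0.527, -0.014]
ft_force: [0.9, 0.0, -0.9]
gripper_width: 0.2
grasp_force: 0.0
units [-0.01 -1.66  0.12] turn 0.01 | now [537.95 -56.25 165.74] bed [ 28.92  -0.76 165.74] yawy -109.1 t 9.875
```

View pics/v6.png

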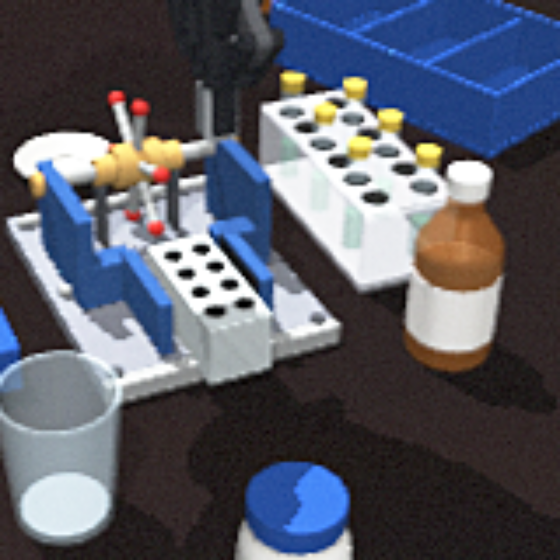

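The block is now further in, flat, wells up and between the jaws. Next the turnbuckle: I'll turn the tool 90° so the thinner side of the fingers pushes.

```bash
python3 -c "
from h import *
print(np.array(manip.get_state()['joints']))
go(bed2w(120,0,160),-19.25);go(bed2w(120,0,160),160.75)"
```

```text
[ 0.18  0.26 -0.05 -0.   -1.25  1.05]
units [-0.01 -1.82  0.12] turn -8.99 | now [537.95 -56.25 165.74] bed [ 28.92  -0.76 165.74] yawy -109.1 t 9.875
units [-0.01 -1.82  0.12] turn 9.01 | now [537.95 -56.25 165.74] bed [ 28.92  -0.76 165.74] yawy -109.1 t 9.875
```

```bash
python3 -m creep '[[[1,0,-0.3,0,1],[1,0,-0.7,0,2],[1,0,-1.1,0,3],[1,0,-1.5,0,4],[1,0,-1.82,0.1,5]]]'; python3 -m creep '[[[1,0,0,0,1],[1,0,0,0,2],[1,0,0,0,3],[1,0,0,0,4],[1,0,0,0,4]]]'; cat >> h.py <<'E'
def balls():
    t,s=manip.camera('top'),manip.camera('side'); L=[]
    for c in(t,s):
        h=cv2.cvtColor(c['image'],cv2.COLOR_RGB2HSV); m=((h[...,0]<6)|(h[...,0]>174))&(h[...,1]>150)&(h[...,2]>110)
        n,l,sa,ce=cv2.connectedComponentsWithStats(m.astype(np.uint8)); q=proj(c,bed2w(160,0,77))
        L.append([ce[i] for i in range(1,n) if sa[i,4]>=5 and np.hypot(*(ce[i]-q))<45])
    # each blob: cast onto the spokes' plane (bed y=0)
    for nm,c,l in(('top',t,L[0]),('side',s,L[1])):
        for b in l:
            o,d=ray(c,*b); nv=np.r_[BYv,0]; p=o+d*((np.r_[BO,0]-o)@nv)/(d@nv); q=w2bed(p)
            print(nm,'r',round(np.hypot(q[0]-160,q[2]-77)),'phi',round(np.degrees(np.arctan2(q[0]-160,q[2]-77))))
E
python3 -c "
from h import *
go(bed2w(120,0,160),160.75); go(bed2w(120,0,110),160.75);balls()"
```

```text
time: 10.5
tool_pos: [565.1, 25.2, 158.8]
tcp_rot: [-2.58, 1.79, 0.0]
ft_force: [-0.2, 0.7, 0.6]
gripper_width: 0.0
grasp_force: 0.0
time: 11.12
tool_pos: [564.7, 24.4, 158.5]
tcp_rot: [-1.822, 2.559, 0.001]
ft_force: [0.1, 0.4, -0.5]
gripper_width: -0.1
grasp_force: 0.0
units [-0.12 -0.01 -0.03] turn 0.01 | now [564.66  24.44 158.55] bed [113.9    0.62 158.55] yawy 160.9 t 11.125
units [-0.12 -0.01  0.97] turn 0.01 | now [564.66  24.44 158.55] bed [113.9    0.62 158.55] yawy 160.9 t 11.125
top r 47 phi 70
top r 46 phi -10
side r 52 phi 44
side r 53 phi -12
side r 53 phi -71
side r 51 phi 170
side r 51 phi -132
```

```bash
python3 -m creep '[[[1,-0.12,0,0.5,0],[1,-0.12,0,0.97,0],[1,-0.3,0,0.97,0],[1,-0.45,0,0.97,0],[1,-0.6,0,0.97,0]]]'; python3 -m creep '[[[1,-0.15,0,0,0],[1,-0.3,0,0,0],[1,-0.45,0,0,0],[1,-0.57,0,0,0],[1,-0.64,0,0,0]]]'; 
python3 -c "
from h import *
go(bed2w(120,0,160),160.75); balls()"
```

```text
time: 11.85
tool_pos: [574.9, 52.3, 111.9]
tcp_rot: [1.821, -2.559, 0.003]
ft_force: [-4.1, -4.8, 3.8]
gripper_width: 0.0
grasp_force: 2.8
time: 12.48
tool_pos: [584.7, 82.1, 111.1]
tcp_rot: [1.82, -2.557, 0.002]
ft_force: [-1.9, -7.1, 1.7]
gripper_width: -0.1
grasp_force: 2.8
units [ 1.1  -0.01 -0.97] turn 0.01 | now [584.67  82.09 111.14] bed [174.92   0.74 111.14] yawy 160.9 t 12.475
top r 53 phi -19
top r 50 phi -82
top r 50 phi -139
side r 53 phi -22
side r 47 phi 92
side r 53 phi -78
side r 52 phi 160
side r 51 phi -139
```

```bash
python3 -m creep '[[[1,0,0,-0.9,0],[1,0.5,0,-0.9,0],[1,1.16,0,-0.9,0],[1,1.16,0,-0.8,0],[1,1.16,0,0,0]]]'; python3 -m creep '[[[1,-0.25,0,0.02,0],[1,-0.5,0,0.02,0],[1,-0.75,0,0.02,0],[1,-1,0,0.02,0],[1,-1.2,0,0.04,0]]]'; 
python3 -c "
from h import *
go(bed2w(120,0,160),160.75); balls()"
```

```text
time: 13.2
tool_pos: [569.0, 29.2, 113.2]
tcp_rot: [-1.816, 2.553, -0.005]
ft_force: [-0.3, 1.0, -1.6]
gripper_width: 0.0
grasp_force: 0.0
time: 13.82
tool_pos: [585.5, 84.6, 109.4]
tcp_rot: [1.819, -2.557, 0.003]
ft_force: [-2.9, -6.3, 1.3]
gripper_width: -0.1
grasp_force: 2.9
units [ 1.16 -0.01 -1.01] turn 0.01 | now [585.49  84.57 109.37] bed [177.54   0.79 109.37] yawy 160.9 t 13.825
top r 49 phi -16
top r 51 phi -77
top r 50 phi -135
side r 54 phi -18
side r 53 phi -73
side r 53 phi 164
side r 51 phi -134
```

```bash
python3 -m creep '[[[1,0,0,-0.9,0],[1,0.5,0,-0.9,0],[1,1.2,0,-0.9,0],[1,1.2,0,-0.8,0],[1,1.2,0,0,0]]]'; python3 -m creep '[[[1,-0.25,0,0,0],[1,-0.5,0,0,0],[1,-0.75,0,0,0],[1,-1,0,0,0],[1,-1.2,0,0.02,0]]]'; 
python3 -c "
from h import *
go(bed2w(120,0,160),160.75); balls()"
```

```text
time: 14.55
tool_pos: [569.2, 29.4, 111.2]
tcp_rot: [-1.816, 2.553, -0.005]
ft_force: [-0.2, -0.1, -1.2]
gripper_width: 0.0
grasp_force: 0.0
time: 15.18
tool_pos: [585.9, 84.7, 108.8]
tcp_rot: [1.82, -2.557, 0.004]
ft_force: [-2.9, -6.9, 0.5]
gripper_width: -0.0
grasp_force: 3.1
units [ 1.16 -0.01 -1.02] turn 0.01 | now [585.86  84.74 108.81] bed [177.82   0.49 108.81] yawy 160.9 t 15.175
top r 53 phi -14
top r 50 phi -75
top r 53 phi -137
side r 54 phi -17
side r 52 phi -73
side r 52 phi 166
side r 51 phi -134
```

```bash
python3 -m creep '[[[1,0,0,-0.9,0],[1,0.5,0,-0.9,0],[1,1.15,0,-0.9,0],[1,1.15,0,-0.8,0],[1,1.15,0,0,0]]]'; python3 -m creep '[[[1,-0.05,0,0,0],[1,-0.1,0,0,0],[1,-0.15,0,0,0],[1,-0.2,0,0,0],[1,-0.24,0,0,0]]]'; 
python3 -c "
from h import *
go(bed2w(120,0,160),160.75); balls()"
```

```text
time: 15.9
tool_pos: [570.2, 31.9, 110.4]
tcp_rot: [-1.815, 2.553, -0.005]
ft_force: [0.5, 0.7, -0.4]
gripper_width: -0.0
grasp_force: 0.0
time: 16.52
tool_pos: [571.1, 40.6, 108.6]
tcp_rot: [1.82, -2.559, 0.004]
ft_force: [-2.9, -7.3, 5.9]
gripper_width: 0.0
grasp_force: 3.7
units [ 0.23  0.   -1.03] turn 0.01 | now [571.12  40.64 108.61] bed [131.32  -0.13 108.61] yawy 160.8 t 16.525
top r 47 phi 66
top r 50 phi -74
top r 54 phi -137
side r 54 phi -73
side r 54 phi 166
side r 50 phi -135
```

```bash
python3 -m creep '[[[1,-0.03,0,0,0],[1,-0.06,0,0,0],[1,-0.08,0,0,0],[1,-0.1,0,0,0],[1,-0.1,0,0,0]]]'; 
python3 -c "
from h import *
go(bed2w(120,0,160),160.75); balls()"; python3 -m creep '[[[1,-0.03,0,0,0],[1,-0.06,0,0,0],[1,-0.08,0,0,0],[1,-0.1,0,0,0],[1,-0.1,0,0,0]]]'; 
python3 -c "
from h import *
go(bed2w(120,0,160),160.75); balls()"
```

```text
time: 17.25
tool_pos: [572.4, 44.2, 108.9]
tcp_rot: [1.819, -2.559, 0.006]
ft_force: [-3.2, -8.9, 5.7]
gripper_width: 0.3
grasp_force: 4.8
units [ 0.31  0.   -1.02] turn 0.01 | now [572.44  44.24 108.93] bed [135.16  -0.18 108.93] yawy 160.8 t 17.25
top r 48 phi 68
top r 44 phi -97
side r 52 phi 48
side r 53 phi -68
side r 51 phi 172
side r 52 phi -128
time: 17.98
tool_pos: [573.3, 46.6, 109.5]
tcp_rot: [1.816, -2.556, 0.009]
ft_force: [-6.5, -14.9, 10.0]
gripper_width: 0.2
grasp_force: 8.5
units [ 0.36  0.   -1.01] turn 0.0 | now [573.26  46.59 109.49] bed [137.65  -0.19 109.49] yawy 160.8 t 17.975
top r 48 phi 69
top r 44 phi -95
side r 52 phi 51
side r 52 phi -66
side r 52 phi 173
side r 51 phi -127
```

Reaction is 16 N at about 50 mm lever, well above the friction torque, so the jaws have closed on the block. Backing off now.

```bash
python3 -m creep '[[[1,0.05,0,0,0],[1,0.15,0,0,0],[1,0.4,0,0,0],[1,0.4,0,-0.9,0],[1,0.4,0,-1.8,0]]]'; python3 -m creep '[[[1,0,0,-0.5,0],[1,0,0,-0.5,0],[1,0,0,-0.5,0],[1,0,0,-0.5,0],[1,0,0,-0.5,0]]]'; 
python3 -c "
from h import *
go(bed2w(120,0,160),160.75); balls(); s=snap('side','side9')
b=load('side6'); m=lambda c:cv2.inRange(cv2.cvtColor(c['image'],cv2.COLOR_RGB2HSV),(105,150,60),(125,255,255))[195:250,290:350]
def inner(c):
    M=m(c); row=M[22:50:4]; return [np.flatnonzero(r)+290 for r in row]
for r in range(205,240,6):
    out=[]
    for c in(b,s):
        M=cv2.inRange(cv2.cvtColor(c['image'],cv2.COLOR_RGB2HSV),(105,150,50),(125,255,255))[r,285:350]
        d=np.flatnonzero(np.diff(np.r_[0,M>0,0].astype(int))); out.append((d+285).tolist())
    print(r,out)
"
```

```text
time: 18.7
tool_pos: [567.1, 32.5, 198.0]
tcp_rot: [1.82, -2.56, -0.001]
ft_force: [0.6, -0.2, 0.9]
gripper_width: 0.1
grasp_force: 0.0
time: 19.32
tool_pos: [567.3, 32.6, 221.4]
tcp_rot: [1.819, -2.559, -0.001]
ft_force: [-1.1, -0.2, -0.1]
gripper_width: 0.3
grasp_force: 0.0
units [ 0.05 -0.02  1.23] turn 0.01 | now [567.27  32.64 221.42] bed [122.5    0.87 221.42] yawy 160.8 t 19.325
top r 47 phi 70
top r 46 phi -5
top r 44 phi -92
side r 53 phi 47
side r 53 phi -9
side r 53 phi -68
side r 50 phi 174
side r 52 phi -128
205 [[285, 291, 325, 339, 340, 342], [285, 295, 322, 339]]
211 [[285, 291, 295, 301, 332, 342], [285, 308, 329, 338]]
217 [[285, 307, 337, 342], [286, 312, 334, 337]]
223 [[286, 312, 339, 343], [290, 294, 295, 316]]
229 [[304, 314], [307, 318]]
235 [[307, 314], [312, 318]]
```

```bash
python3 -c "
from station import manip
print(manip.finish_job())"
```

```text
the job is handed in; nothing more can be done
None
```

I handed the job in at about 19 s. The block lies wells up on the bed between the jaws, which by my torque estimate grip it with about 40 N, and the arm is clear of everything. The hand-in reported no verdict.

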